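# Pack the putty knife and lift the tool caddy

### The job

Get the tool caddy ready to go: take the wide-bladed putty knife out of the bench rack, slide it blade-down all the way into the wide slot along the caddy's side, and let go of it with the caddy still standing on the bench. Then lift the caddy by its round handle, without tipping out what is in it, and finish while holding it level and still about 10 cm above the bench, carried by the gripper alone; leave the other tools and the things on the bench where they are.

Things in the scene. Friction and masses are not known exactly. Their poses are not given: they have to be found in the camera images.
- caddy: Open plywood tool caddy, 180 (x) by 270 (y) mm, loose on the bench, at most 0.95 kg packed. Origin: centre of its underside; z up, y along its length. Floor 6 mm thick, side boards' tops at z = 95 mm. Gable ends 10 mm thick at y = -130 and +130 mm rise to z = 175 mm (60 mm wide there, sloping out to full width at z = 95). Tool slots along its -x side, contents in the open middle
- caddy_slot (a point): Centre of the wide slot's mouth, at (-79, 72, 95) mm in the caddy's frame, axes as the caddy's. The slot is a gap 10 mm wide (x), 58 mm long (y), 89 mm deep between the -x side board and an inner slat of the same height, each 6 mm thick. Spacers part it from three empty shorter slots (30, 30, 14 mm long) towards -y
- caddy_handle (a point): Middle of the caddy's handle, a round wooden dowel 25 mm in diameter along y from gable to gable; on its axis, at (0, 0, 158) mm in the caddy's frame, axes as the caddy's. The packed caddy balances within about 20 mm of here. At least 30 mm free below the dowel
- knife: Putty knife standing blade-down in one of the rack's slots (any), 0.07 to 0.1 kg. Origin: middle of the handle's underside; z up the handle. Dark wooden handle, rectangular, 22 (x) by 30 (y) by 95 (z) mm, brass rivets. Steel blade 3 mm thick (x), 80 mm down: 26 mm wide (y) at the handle, 50 over its lower 45. The handle stops on the slot's edges: fully home, the origin is at the slot's mouth
- rack: Wooden tool rack fixed on the bench, 110 (x) by 254 (y) mm. Origin: centre of its underside, y along its length. Its rail, 90 mm wide and 18 mm thick, top at z = 100 mm, has three through slots 10 (x) by 58 (y) mm at y = -80, 0 and 80 mm, a tool in each (in any order), handle up, blade hanging free below
- chisel: Chisel in another slot of the rack, round light wooden handle 28 mm in diameter and 100 mm long with steel and brass rings, blade 20 mm wide and 78 mm long. Origin: underside of the handle. Not to be disturbed
- file: Flat file in the third slot of the rack, turned wooden handle up to 32 mm in diameter and 78 mm long, dark blade 26 mm wide and 78 mm long. Origin: underside of the handle. Not to be disturbed
- glue: White glue bottle with an orange cap, 42 mm in diameter, 105 mm tall, 0.09 kg, loose in the caddy. Origin: centre of its underside. Stays in the caddy
- tape: Black tape measure, 62 by 34 mm and 60 mm tall, 0.11 kg, loose in the caddy. Origin: centre of its underside. Stays in the caddy
- offcut: Pine offcut lying on the bench beyond the work, 45 (x) by 150 (y) by 19 mm. Origin: centre of its underside. Not to be disturbed
- clamp: Iron C-clamp lying on its side on the bench beyond the work, spanning x = -34 to 78 and y = -97 to 75 mm about its origin on the underside, 20 mm thick. Not to be disturbed
Not all that is in view belongs to the job. Of the things shaped like the tape, the black one is meant. There is more than one size of the knife; the job needs the smaller.

How it is judged:
On the way, in this order (a step that is already met when the one before it is completed fails the run):
1. the putty knife stands fully home in the caddy's wide slot and is let go, with the caddy standing on the bench (x of knife in the frame of caddy_slot between -0.008 and 0.008 m and y of knife in the frame of caddy_slot between -0.018 and 0.018 m and z of knife in the frame of caddy_slot between -0.006 and 0.006 m and angle between the z axis of knife and the z axis of caddy, either way round below 0.12 rad and height (world z) of caddy below 0.012 m and angle between caddy's own z axis and vertical below 0.06 rad and contact force between the fingers and knife below 0.1 N), for 0.2 s.
2. the caddy is lifted by its handle, level, more than 7 cm clear of the bench (height (world z) of caddy above 0.07 m and angle between caddy's own z axis and vertical below 0.15 rad and contact force between the fingers and caddy above 2 N and x of the grasp point in the frame of caddy_handle between -0.04 and 0.04 m and z of the grasp point in the frame of caddy_handle between -0.04 and 0.04 m and y of the grasp point in the frame of caddy_handle between -0.12 and 0.12 m), for 0.2 s.
At the end, for the whole second after the job is handed in: Caddy in the gripper by its dowel, underside 70 to 140 mm above the bench, level within 0.1 rad, still, touching nothing else; putty knife fully home in the wide slot (6 mm in height, 8 mm across, 18 mm along, 0.12 rad) and not touched; glue and tape still in the caddy (height (world z) of caddy between 0.07 and 0.14 m and angle between caddy's own z axis and vertical below 0.1 rad and linear speed of caddy below 0.03 m/s and angular speed of caddy below 0.15 rad/s and contact force between the fingers and knife below 0.1 N and contact force between the fingers and caddy above 2 N and x of the grasp point in the frame of caddy_handle between -0.04 and 0.04 m and z of the grasp point in the frame of caddy_handle between -0.04 and 0.04 m and y of the grasp point in the frame of caddy_handle between -0.12 and 0.12 m and x of knife in the frame of caddy_slot between -0.008 and 0.008 m and y of knife in the frame of caddy_slot between -0.018 and 0.018 m and z of knife in the frame of caddy_slot between -0.006 and 0.006 m and angle between the z axis of knife and the z axis of caddy, either way round below 0.12 rad and x of glue in the frame of caddy between -0.075 and 0.09 m and y of glue in the frame of caddy between -0.13 and 0.13 m and z of glue in the frame of caddy between 0 and 0.06 m and x of tape in the frame of caddy between -0.075 and 0.09 m and y of tape in the frame of caddy between -0.13 and 0.13 m and z of tape in the frame of caddy between 0 and 0.06 m and contact force between caddy and rack below 0.2 N and contact force between caddy and chisel below 0.2 N and contact force between caddy and file below 0.2 N and contact force between caddy and offcut below 0.2 N and contact force between caddy and clamp below 0.2 N); the arm keeps its last pose, push and grip.
It fails at once if the caddy is tipped by more than about 20 degrees (angle between caddy's own z axis and vertical above 0.35 rad).
It fails at once if the chisel is disturbed (moved more than 2 cm) (distance of chisel from where it was at the start of the episode above 0.02 m).
It fails at once if the file is disturbed (moved more than 2 cm) (distance of file from where it was at the start of the episode above 0.02 m).
It fails at once if the offcut is disturbed (moved more than 2 cm) (distance of offcut from where it was at the start of the episode above 0.02 m).
It fails at once if the clamp is disturbed (moved more than 2 cm) (distance of clamp from where it was at the start of the episode above 0.02 m).
It also fails if it takes over 61 s, if anything falls off the work surface, if the arm or the gripper's body presses on something with over 40 N, if the wrist force passes 120 N, or if a joint passes its speed limit or range.

### The arm

A 6-joint arm with a two-finger parallel gripper is mounted at the origin on the work surface. World frame = base frame: x ahead of the robot, y to its left, z up, the work surface at z = 0. Lengths are in m, angles in rad, forces in N, time in s.
With the tool pointing down it reaches from about 0.225 to 0.875 m from the base axis. Payload 3.4 kg.
Tool frame: the origin (TCP) lies at the very end of the fingers, on their centre line; the grasp point (between the pads) lies 19 mm behind it (manip.grasp_offset is the distance from the TCP to the grasp point, in m); x points along the fingers, y is the direction in which the jaws open and shut, and the axes are right-handed (so a half turn about x gives the same grasp; the last joint's range is limited). The gripper opens to 85 mm and grips with 20 to 120 N. Pads are 22 mm wide; open, the fingers measure 114 mm over their backs; the gripper's body (76 mm by 85 mm) begins 54 mm behind the grasp point. The pads swing forward as they close: fully open they stand 13 mm farther back than shut.
Start: joints at [1.191, 0.276, 1.505, -0, 1.361, -0.121], TCP at [0.147, 0.556, 0.231] pointing down, gripper open.
Joint ranges: [-2.89, 2.89], [-0.75, 2.08], [0.22, 2.7], [-1.18, 4.32], [0.11, 2.71], [-2.7, 2.7]. Speed limits (rad/s): [2.57, 2.57, 3.14, 3.14, 3.14, 3.14].

### API

Orientations are given as a unit quaternion [w, x, y, z].
In Python, from rig import manip gives the robot as it stands.
- The arm moves only by the tool step_arm, never from a script. Its argument "increments" is a list of rows, each an object with "grip": the opening, from 0 (shut) to 1 (fully open); "delta_pos": the shift along the world's x, y, z in m, a list of three; "twist": the turn about the world's z in degrees. A call has 1 to 10 rows; each row shifts and turns the commanded pose from where the row before left it; what a row does not reach is not made up. A row lasts 1/12 s, in which the tool goes at most 41.7 mm and 7.16 degrees, less where a joint would pass 70% of its speed; a pose out of reach is approached as far as the arm can. A call with a gripper value outside its range is refused whole. The fingers move at their own pace and stop on an object; "force" is the grip in N (left out, the last holds). Time passes only in rows, so rows that do not move let the fingers close. It gives the time, the measured TCP pose, the force and the opening at its end, in the units of the state.
- manip.get_state(): the state, without advancing time (a new reading comes with each control period).
- manip.get_image(name): name is "scene" or "side" or "wrist"; returns a dict with "img" (420x560x3 uint8, red, green, blue), "fx", "fy", "cx", "cy" (pixels), "D" ([k1, k2, p1, p2, k3] as OpenCV has them; the pictures are not rectified), "rvec" (rotation vector, rad) and "tvec" (3), from world to camera coordinates, as OpenCV has them; the wrist camera has in their place "mount" (4x4, takes a point from camera to tool coordinates, whose origin is the TCP and whose axes are the tool frame's). Camera axes: x right, y down, z forward; pixel columns grow to the right and rows downward; lengths in m; the calibration is good to about 2 mm. A picture is of the moment at which its call begins: read the wrist's pose just before it. There is no depth.
- manip.sign_off(): hands the job in, once; it reports no verdict.
The state is a dict: "clock": time; "qpos": joint angles; "qd": joint speeds; "effort": joint torques, N m; "position": TCP position; "ee_rot": TCP orientation; "contact_force": force on the tool from outside, world axes, zero at the start; "moment": the same for the moment, N m; "width": finger opening in m.
Only numpy, scipy, OpenCV 4.12 (cv2) and the standard library are available. Lean on these libraries where they do the work, as an engineer would, in place of code of your own. Each camera call takes 0.05 s, during which the arm holds its last target. There are 200 camera calls.

## Working session

There is one attempt and no reset: what is moved stays moved. The work goes in short steps, Python scripts to look and compute and a tool call to move; the robot and the scene stay as the last step left them, time stands still between calls to the robot, and variables do not carry over. Pictures are saved under pics/ and viewed, about 8 in all and at most 12, crops included, and the job is handed in when it is done.

Besides the shell and the picture viewer there is one more tool, called after "Call:" by a JSON object that holds its "op" and its "data", one argument or row to a line. step_arm: Moves the arm, as the interface text tells. Its arguments: {"type":"object","properties":{"increments":{"type":"array"},"force":{"type":"number"}},"required":["increments"]}

```bash
mkdir -p pics; ls
python3 - <<'E'
from rig import manip
import cv2,numpy as np
s=manip.get_state(); print(s)
ims=[]
for n in ("scene","side","wrist"):
    d=manip.get_image(n); np.save(f"pics/{n}0.npy",d,allow_pickle=True)
    cv2.imwrite(f"pics/{n}0.png",d["img"][:,:,::-1])
    print(n,{k:v for k,v in d.items() if k!="img"})
E
```

```text
pics
{'clock': 0.0, 'qpos': array([ 1.19098473e+00,  2.76600285e-01,  1.50613897e+00,  1.08785905e-05,
        1.36068790e+00, -1.20981641e-01]), 'qd': array([ 2.22345625e-05,  9.18536889e-04,  1.68671178e-03, -2.88285797e-04,
        1.12519564e-03, -5.70317619e-04]), 'effort': array([ 1.23243422e-03, -4.16784489e+01, -2.45798081e+01, -1.86108837e-04,
        1.12982641e-02, -1.10604219e-07]), 'position': array([0.14696571, 0.5553567 , 0.23043437]), 'ee_rot': array([ 0.70102889,  0.09062831,  0.7013576 , -0.09188318]), 'contact_force': array([-0.23046674,  0.60812509,  0.44653474]), 'moment': array([ 0.00885896, -0.04717745,  0.03633754]), 'width': 0.08499856600460742}
scene {'fx': 499.12903413443973, 'fy': 499.12903413443973, 'cx': 276.8295397856392, 'cy': 197.75697303623699, 'D': array([-0.16954904,  0.        ,  0.        ,  0.        ,  0.        ]), 'rvec': array([ 0.9775554 ,  2.33984244, -1.14550425]), 'tvec': array([ 0.38315545, -0.15488165,  1.43795722])}
side {'fx': 508.1163699023951, 'fy': 508.1163699023951, 'cx': 286.2015399151304, 'cy': 206.39345279487273, 'D': array([-0.17289751,  0.        ,  0.        ,  0.        ,  0.        ]), 'rvec': array([ 2.12594876, -0.61458909,  0.29894552]), 'tvec': array([-0.48654281,  0.29392142,  0.99552489])}
wrist {'fx': 306.1490483745793, 'fy': 306.1490483745793, 'cx': 279.7867405168009, 'cy': 207.22656382337715, 'D': array([-0.0635772,  0.       ,  0.       ,  0.       ,  0.       ]), 'mount': array([[-4.43463886e-04, -2.96925570e-01,  9.54900523e-01,
        -1.41918443e-01],
       [ 9.99999607e-01, -8.65262698e-04,  1.95355524e-04,
        -5.64996491e-04],
       [ 7.68233753e-04,  9.54900234e-01,  2.96925837e-01,
        -7.60544016e-02],
       [ 0.00000000e+00,  0.00000000e+00,  0.00000000e+00,
         1.00000000e+00]])}
```

View pics/scene0.png

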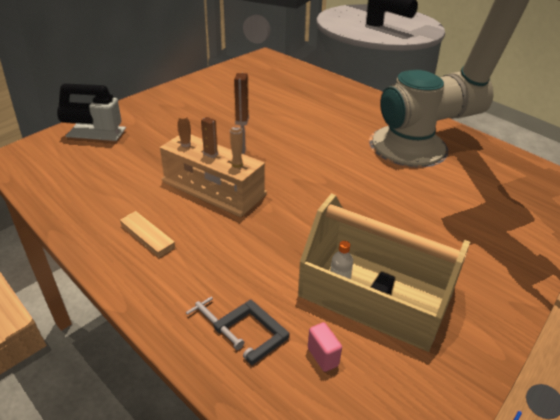

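View pics/side0.png

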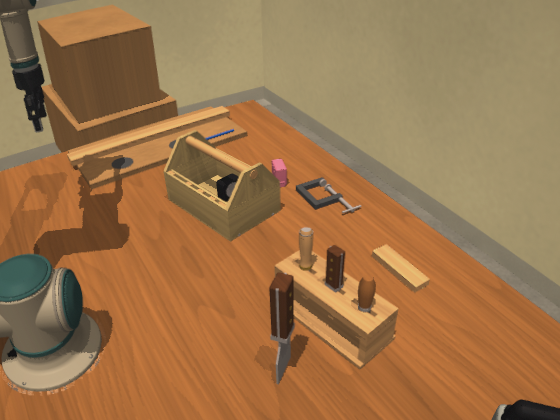

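The putty-knife candidates are the one in the rack's middle slot (scene 209,137; side 335,268) and a bigger one standing free outside the rack (scene 241,97; side 283,310). The job needs the smaller, racked one. The black tape is in the caddy (scene 383,284); the pink block outside it is a decoy. I'll confirm with an enlarged crop.

```bash
cat > h.py <<'E'
import numpy as np, cv2
from scipy.spatial.transform import Rotation as R
def K(d): return np.array([[d["fx"],0,d["cx"]],[0,d["fy"],d["cy"]],[0,0,1.]])
def pose(d,s=None):
    "cam->world R,t"
    if "rvec" in d:
        r=cv2.Rodrigues(np.array(d["rvec"]))[0]; return r.T,-r.T@np.array(d["tvec"])
    q=s["ee_rot"]; T=np.eye(4); T[:3,:3]=R.from_quat([q[1],q[2],q[3],q[0]]).as_matrix(); T[:3,3]=s["position"]
    M=T@d["mount"]; return M[:3,:3],M[:3,3]
def ray(d,px,s=None):
    r,t=pose(d,s); u=cv2.undistortPoints(np.array([[px]],float),K(d),d["D"])[0,0]
    return t,r@np.array([u[0],u[1],1])
def plane(d,px,z,s=None):
    t,v=ray(d,px,s); return t+v*(z-t[2])/v[2]
def tri(*rs):
    A=np.zeros((3,3));b=np.zeros(3)
    for t,v in rs:
        v=v/np.linalg.norm(v);P=np.eye(3)-np.outer(v,v);A+=P;b+=P@t
    x=np.linalg.solve(A,b); return x,[np.linalg.norm(np.cross(x-t,v/np.linalg.norm(v))) for t,v in rs]
def proj(d,p,s=None):
    r,t=pose(d,s); rv=cv2.Rodrigues(r.T)[0]; return cv2.projectPoints(np.array(p,float).reshape(-1,3),rv,-r.T@t,K(d),d["D"])[0][:,0]
def load(n): return np.load(f"pics/{n}.npy",allow_pickle=True).item()
E
python3 - <<'E'
import cv2,numpy as np
a=cv2.imread("pics/side0.png")
c1=cv2.resize(a[125:240,155:290],None,fx=3,fy=3,interpolation=cv2.INTER_CUBIC)
c2=cv2.resize(a[220:360,265:400],None,fx=2.9,fy=2.9,interpolation=cv2.INTER_CUBIC)
H=420;o=np.zeros((H,800,3),np.uint8)
o[:c1.shape[0],:c1.shape[1]]=c1[:H];o[:c2.shape[0],405:405+c2.shape[1]]=c2[:H]
cv2.imwrite("pics/c1.png",o)
E
```

```text
(no output)
```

View pics/c1.png

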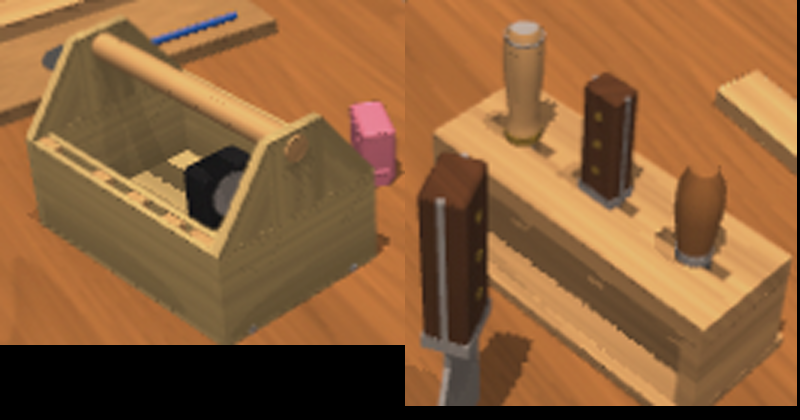

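Run:
```python
from h import *
sd,sc=load("side0"),load("scene0")
C=lambda x,y:(155+x/3,125+y/3); Kk=lambda x,y:(265+(x-405)/2.9,220+y/2.9)
for n,p,z in [("-x-y b",(226,342),0),("-x+y b",(40,220),0),("+x-y b",(378,244),0),("-x-y 95",(220,257),.095),("-x+y 95",(31,140),.095),("+x-y 95",(374,181),.095),("dowel -y end",(299,148),.158)]:
    print(n,plane(sd,C(*p),z).round(4))
for n,p,z in [("sc +x-y b",(303,300),0),("sc +x+y b",(434,338),0),("+x-y 95",(304,262),.095),("+x+y95",(441,302),.095)]:
    print(n,plane(sc,p,z).round(4))
for n,p,z in [("rack corners",(433,130),.1),("",(705,328),.1),("",(791,258),.1),("slot knife L",(572,180),.1),("slot knife R",(636,213),.1),("knife top a",(585,78),.195),("b front",(612,93),.195),("c right",(636,88),.195),("d",(608,70),.195),("bot a",(582,188),.1),("bot b",(612,205),.1),("bot c",(634,186),.1),("chisel top",(527,28),.2),("file top",(701,170),.178)]:
    print(n,plane(sd,Kk(*p),z).round(4))
```

```text
-x-y b [0.481  0.1192 0.    ]
-x+y b [0.4132 0.3768 0.    ]
+x-y b [0.6624 0.17   0.    ]
-x-y 95 [0.4794 0.1105 0.095 ]
-x+y 95 [0.4144 0.365  0.095 ]
+x-y 95 [0.6404 0.1375 0.095 ]
dowel -y end [0.566  0.1299 0.158 ]
sc +x-y b [0.6541 0.1731 0.    ]
sc +x+y b [0.5542 0.4106 0.    ]
+x-y 95 [0.6491 0.1647 0.095 ]
+x+y95 [0.5556 0.4008 0.095 ]
rack corners [ 0.4722 -0.1189  0.1   ]
 [ 0.5205 -0.3677  0.1   ]
 [ 0.6049 -0.3529  0.1   ]
slot knife L [ 0.5267 -0.2146  0.1   ]
slot knife R [ 0.5446 -0.264   0.1   ]
knife top a [ 0.5294 -0.2199  0.195 ]
b front [ 0.5353 -0.2414  0.195 ]
c right [ 0.5512 -0.2458  0.195 ]
d [ 0.5467 -0.2215  0.195 ]
bot a [ 0.5279 -0.2247  0.1   ]
bot b [ 0.5355 -0.2491  0.1   ]
bot c [ 0.559  -0.2426  0.1   ]
chisel top [ 0.5232 -0.1614  0.2   ]
file top [ 0.5508 -0.3149  0.178 ]
```

Run:
```python
from h import *
sd,sc=load("side0"),load("scene0")
for n,a,b in [("bigtop",(241,75),(283,278)),("bighandlebottom",(241,120),(283,336)),("knife top",(209,120),(335.5,249)),("chisel top",(236,127),(307,230)),("file top",(184,120),(367,279)),("dowel -y end",(329,211),(254.7,174.3)),("dowel+y",(462,246),(189,141))]:
    x,e=tri(ray(sc,a),ray(sd,b)); print(n,x.round(3),np.round(e,4))
q=load; from rig import manip
s=manip.get_state()["ee_rot"]; print(R.from_quat([s[1],s[2],s[3],s[0]]).as_matrix().round(3))
```

```text
bigtop [ 0.39  -0.287  0.241] [0.0016 0.0016]
bighandlebottom [ 0.384 -0.296  0.109] [0. 0.]
knife top [ 0.54  -0.232  0.194] [0.0006 0.0006]
chisel top [ 0.523 -0.159  0.198] [0.0015 0.0015]
file top [ 0.555 -0.309  0.17 ] [0.0006 0.0006]
dowel -y end [0.566 0.142 0.154] [0.006 0.006]
dowel+y [0.491 0.379 0.165] [0.0087 0.0087]
[[-0.001  0.256  0.967]
 [-0.001  0.967 -0.256]
 [-1.    -0.001 -0.   ]]
```

Call:
{"op": "step_arm", "data": {
  "increments": [
    {"grip": 1, "delta_pos": [0.0, -0.01, 0.04], "twist": 0},
    {"grip": 1, "delta_pos": [0.01, -0.015, 0.035], "twist": 0},
    {"grip": 1, "delta_pos": [0.019, -0.036, 0], "twist": 0},
    {"grip": 1, "delta_pos": [0.019, -0.036, 0], "twist": 0},
    {"grip": 1, "delta_pos": [0.019, -0.036, 0], "twist": 0},
    {"grip": 1, "delta_pos": [0.019, -0.036, 0], "twist": 0},
    {"grip": 1, "delta_pos": [0.019, -0.036, 0], "twist": 0},
    {"grip": 1, "delta_pos": [0.019, -0.036, 0], "twist": 0},
    {"grip": 1, "delta_pos": [0.019, -0.036, 0], "twist": 0},
    {"grip": 1, "delta_pos": [0.019, -0.036, 0], "twist": 0}
  ]
}}

```text
clock: 0.98
position: [0.3093, 0.241, 0.3063]
ee_rot: [0.701, 0.091, 0.701, -0.091]
contact_force: [1.5, -0.3, 0.7]
width: 0.0852
```

Call:
{"op": "step_arm", "data": {
  "increments": [
    {"grip": 1, "delta_pos": [0.018, -0.036, 0], "twist": -6.4},
    {"grip": 1, "delta_pos": [0.018, -0.036, 0], "twist": -6.4},
    {"grip": 1, "delta_pos": [0.018, -0.036, 0], "twist": -6.4},
    {"grip": 1, "delta_pos": [0.018, -0.036, 0], "twist": -6.4},
    {"grip": 1, "delta_pos": [0.018, -0.036, 0], "twist": -6.4},
    {"grip": 1, "delta_pos": [0.018, -0.036, 0], "twist": -6.4},
    {"grip": 1, "delta_pos": [0.018, -0.036, 0], "twist": -6.4},
    {"grip": 1, "delta_pos": [0.018, -0.036, 0], "twist": -6.4},
    {"grip": 1, "delta_pos": [0.018, -0.036, 0], "twist": -6.4},
    {"grip": 1, "delta_pos": [0.018, -0.036, 0], "twist": -6.4}
  ]
}}

```text
clock: 1.82
position: [0.4894, -0.1191, 0.3061]
ee_rot: [0.545, 0.451, 0.545, -0.451]
contact_force: [1.0, 0.5, 0.0]
width: 0.0858
```

Call:
{"op": "step_arm", "data": {
  "increments": [
    {"grip": 1, "delta_pos": [0.017, -0.038, 0], "twist": 0},
    {"grip": 1, "delta_pos": [0.017, -0.038, 0], "twist": 0},
    {"grip": 1, "delta_pos": [0.017, -0.038, 0], "twist": 0},
    {"grip": 1, "delta_pos": [0, 0, 0], "twist": 0},
    {"grip": 1, "delta_pos": [0, 0, 0], "twist": 0}
  ]
}}

```text
clock: 2.23
position: [0.5404, -0.2331, 0.3047]
ee_rot: [0.545, 0.45, 0.547, -0.45]
contact_force: [-0.3, 0.7, 0.2]
width: 0.0858
```

```bash
cat > snap.py <<'E'
import sys,numpy as np,cv2
from rig import manip
s=manip.get_state();d=manip.get_image(sys.argv[1]);d["s"]=s
np.save(f"pics/{sys.argv[2]}.npy",d,allow_pickle=True);cv2.imwrite(f"pics/{sys.argv[2]}.png",d["img"][:,:,::-1])
print(s["clock"],s["position"].round(4),s["ee_rot"].round(4),s["width"],s["contact_force"].round(2),s["qpos"].round(3))
E
python3 snap.py wrist w1
```

```text
2.2333 [ 0.5404 -0.2331  0.3047] [ 0.5447  0.4497  0.5465 -0.4499] 0.08575220660431523 [-0.31  0.68  0.2 ] [-0.525  0.268  1.338  0.     1.539 -0.717]
```

View pics/w1.png

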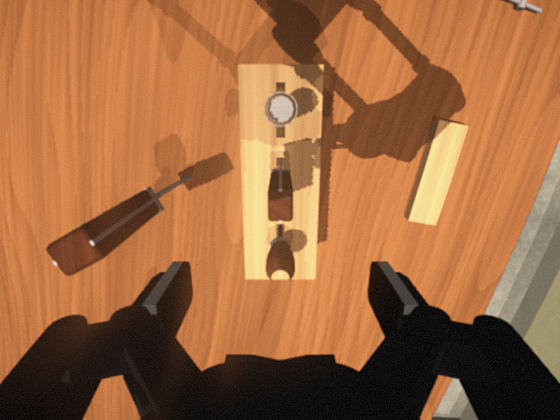

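The wrist view shows the rack with the chisel (281,108), the small knife in the middle slot with its top at about (280,208), and the file (281,265). The big knife is outside the rack at left.

Run:
```python
from h import *
d=load("w1");s=d["s"]
hsv=cv2.cvtColor(d["img"],cv2.COLOR_RGB2HSV)
w=d["img"][185:228,262:300].astype(int)
print(w[::3,18]); print(w[28,::2])
for p in [(268,195),(292,195),(293,220),(268,220)]: print(plane(d,p,.195,s).round(4))
for n,p in [("rack",(238,65)),("",(324,65)),("",(316,279)),("",(245,279))]: print(n,plane(d,p,.1,s).round(4))
for p in [(281,84),(281,137),(281,152)]: print("slot",plane(d,p,.1,s).round(4))
print(proj(d,[s["position"],s["position"]-[0,0,.1]],s))
```

```text
[[102  81  65]
 [125 105  90]
 [118  91  74]
 [ 94  58  36]
 [ 98  60  35]
 [130  77  49]
 [137  84  54]
 [140  83  53]
 [144  82  51]
 [141  83  53]
 [135  81  51]
 [124  73  44]
 [236 217 193]
 [138 105  66]
 [ 74  50  33]]
[[247 222 147]
 [248 214 144]
 [249 209 137]
 [170 112  69]
 [130  77  48]
 [138  83  51]
 [132  79  47]
 [130  76  49]
 [135  82  49]
 [133  79  47]
 [137  78  41]
 [145  86  54]
 [138  78  47]
 [138  78  47]
 [124  73  46]
 [146  97  62]
 [240 188 123]
 [244 199 131]
 [244 200 131]]
[ 0.5284 -0.2269  0.195 ]
[ 0.5484 -0.223   0.195 ]
[ 0.5538 -0.2449  0.195 ]
[ 0.5324 -0.2491  0.195 ]
rack [ 0.4729 -0.1193  0.1   ]
 [ 0.5616 -0.1021  0.1   ]
 [ 0.6096 -0.3503  0.1   ]
 [ 0.5202 -0.3677  0.1   ]
slot [ 0.5209 -0.1295  0.1   ]
slot [ 0.5315 -0.1841  0.1   ]
slot [ 0.5347 -0.2004  0.1   ]
[[280.75525548 265.1282116 ]
 [280.56161892 207.77787104]]
```

Call:
{"op": "step_arm", "data": {
  "increments": [
    {"grip": 1, "delta_pos": [0.0005, -0.002, -0.04]},
    {"grip": 1, "delta_pos": [0, 0, -0.04]},
    {"grip": 1, "delta_pos": [0, 0, -0.04]},
    {"grip": 1, "delta_pos": [0, 0, -0.04]},
    {"grip": 1, "delta_pos": [0, 0, 0]},
    {"grip": 0, "delta_pos": [0, 0, 0]},
    {"grip": 0, "delta_pos": [0, 0, 0]},
    {"grip": 0, "delta_pos": [0, 0, 0]},
    {"grip": 0, "delta_pos": [0, 0, 0]},
    {"grip": 0, "delta_pos": [0, 0, 0]}
  ],
  "force": 60
}}

```text
schema error: expected keys grip, delta_pos, twist
```

Call:
{"op": "step_arm", "data": {
  "increments": [
    {"grip": 0, "delta_pos": [0, 0, 0]},
    {"grip": 0, "delta_pos": [0, 0, 0]},
    {"grip": 0, "delta_pos": [0, 0, 0]},
    {"grip": 0, "delta_pos": [0, 0, 0]}
  ],
  "force": 60
}}

```text
schema error: expected keys grip, delta_pos, twist
```

Call:
{"op": "step_arm", "data": {
  "increments": [
    {"grip": 1, "delta_pos": [0.0005, -0.002, -0.04], "twist": 0},
    {"grip": 1, "delta_pos": [0, 0, -0.04], "twist": 0},
    {"grip": 1, "delta_pos": [0, 0, -0.04], "twist": 0},
    {"grip": 1, "delta_pos": [0, 0, -0.04], "twist": 0},
    {"grip": 1, "delta_pos": [0, 0, 0], "twist": 0},
    {"grip": 0, "delta_pos": [0, 0, 0], "twist": 0},
    {"grip": 0, "delta_pos": [0, 0, 0], "twist": 0},
    {"grip": 0, "delta_pos": [0, 0, 0], "twist": 0},
    {"grip": 0, "delta_pos": [0, 0, 0], "twist": 0},
    {"grip": 0, "delta_pos": [0, 0, 0], "twist": 0}
  ],
  "force": 60
}}

```text
clock: 3.12
position: [0.5419, -0.2337, 0.1487]
ee_rot: [0.548, 0.449, 0.545, -0.449]
contact_force: [0.0, -0.6, 0.4]
width: 0.0254
```

Call:
{"op": "step_arm", "data": {
  "increments": [
    {"grip": 0, "delta_pos": [0, 0, 0], "twist": 0},
    {"grip": 0, "delta_pos": [0, 0, 0], "twist": 0},
    {"grip": 0, "delta_pos": [0, 0, 0], "twist": 0},
    {"grip": 0, "delta_pos": [0, 0, 0], "twist": 0}
  ],
  "force": 60
}}

```text
clock: 3.45
position: [0.5415, -0.2338, 0.1486]
ee_rot: [0.548, 0.449, 0.545, -0.449]
contact_force: [-0.9, 0.6, 7.7]
width: 0.0212
```

Call:
{"op": "step_arm", "data": {
  "increments": [
    {"grip": 0, "delta_pos": [0, 0, 0.01], "twist": 0},
    {"grip": 0, "delta_pos": [0, 0, 0.015], "twist": 0},
    {"grip": 0, "delta_pos": [0, 0, 0.02], "twist": 0},
    {"grip": 0, "delta_pos": [0, 0, 0.02], "twist": 0},
    {"grip": 0, "delta_pos": [0, 0, 0.025], "twist": 0},
    {"grip": 0, "delta_pos": [0, 0, 0.025], "twist": 0},
    {"grip": 0, "delta_pos": [0, 0, 0.025], "twist": 0},
    {"grip": 0, "delta_pos": [0, 0, 0.025], "twist": 0},
    {"grip": 0, "delta_pos": [0, 0, 0.025], "twist": 0},
    {"grip": 0, "delta_pos": [0, 0, 0], "twist": 0}
  ]
}}

```text
clock: 4.28
position: [0.5425, -0.2342, 0.3428]
ee_rot: [0.55, 0.45, 0.542, -0.448]
contact_force: [0.8, 0.0, -0.2]
width: 0.0212
```

Call:
{"op": "step_arm", "data": {
  "increments": [
    {"grip": 0, "delta_pos": [0, 0, 0.025], "twist": 0},
    {"grip": 0, "delta_pos": [-0.006, 0.03, 0], "twist": 0},
    {"grip": 0, "delta_pos": [-0.006, 0.037, 0], "twist": 0.5},
    {"grip": 0, "delta_pos": [-0.006, 0.037, 0], "twist": 0.5},
    {"grip": 0, "delta_pos": [-0.006, 0.037, 0], "twist": 0.5},
    {"grip": 0, "delta_pos": [-0.006, 0.037, 0], "twist": 0.5},
    {"grip": 0, "delta_pos": [-0.006, 0.037, 0], "twist": 0.5},
    {"grip": 0, "delta_pos": [-0.006, 0.037, 0], "twist": 0.5},
    {"grip": 0, "delta_pos": [-0.006, 0.037, 0], "twist": 0.5},
    {"grip": 0, "delta_pos": [-0.006, 0.037, 0], "twist": 0.5}
  ]
}}

```text
clock: 5.12
position: [0.4856, 0.0945, 0.3613]
ee_rot: [0.562, 0.43, 0.562, -0.43]
contact_force: [0.2, 0.2, -0.5]
width: 0.0215
```

Call:
{"op": "step_arm", "data": {
  "increments": [
    {"grip": 0, "delta_pos": [-0.008, 0.037, 0], "twist": 0},
    {"grip": 0, "delta_pos": [-0.008, 0.037, 0], "twist": 0},
    {"grip": 0, "delta_pos": [-0.004, 0.02, 0], "twist": 0},
    {"grip": 0, "delta_pos": [0, 0, 0], "twist": 0},
    {"grip": 0, "delta_pos": [0, 0, 0], "twist": 0}
  ]
}}

```text
clock: 5.53
position: [0.4661, 0.1875, 0.3611]
ee_rot: [0.562, 0.429, 0.562, -0.429]
contact_force: [-0.5, -0.9, 0.2]
width: 0.0211
```

```bash
python3 snap.py wrist w2
```

```text
5.5333 [0.4661 0.1875 0.3611] [ 0.5622  0.4286  0.5621 -0.4292] 0.021100093023975454 [-0.51 -0.89  0.15] [ 2.440e-01  1.180e-01  1.397e+00 -1.000e-03  1.628e+00 -2.300e-02]
```

View pics/w2.png

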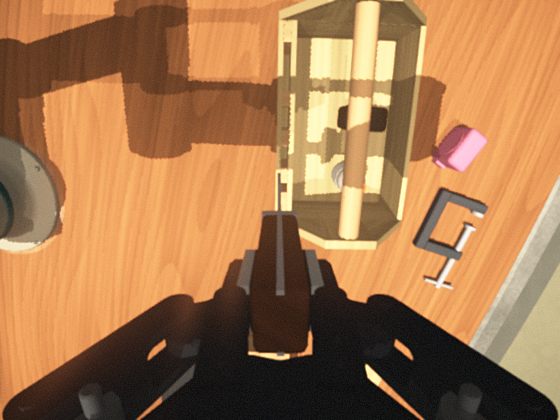

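The knife is gripped straight, with its blade at (279,175–215). The caddy is above it in the picture: slot side at x≈283, dowel from (367,5) to (350,235), glue (340,175), black tape (360,117).

Run:
```python
from h import *
d=load("w2")
c=d["img"][0:250,265:435]
c=cv2.resize(c[:, :],None,fx=2.4,fy=2.4,interpolation=cv2.INTER_CUBIC)
e=cv2.resize(d["img"][5:125,270:310],None,fx=5,fy=5,interpolation=cv2.INTER_CUBIC)
o=np.zeros((600,650,3),np.uint8);o[:600,:c.shape[1]]=c;o[:600,430:630]=e
cv2.imwrite("pics/c2.png",o[:,:,::-1])
```

```text
(no output)
```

View pics/c2.png

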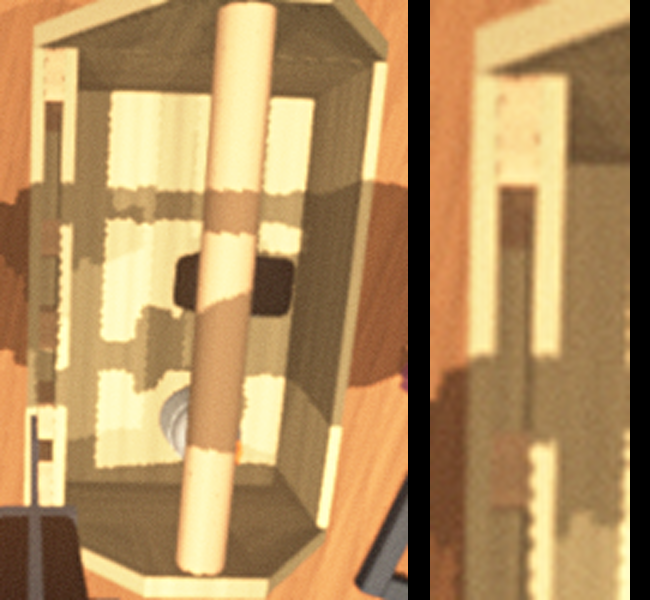

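Run:
```python
from h import *
d=load("w2");s=d["s"]
a=plane(d,(287.1,42.4),.095,s);b=plane(d,(285.8,91.4),.095,s)
print(a,b,np.linalg.norm(a-b),np.degrees(np.arctan2(-(a-b)[0],(a-b)[1])),(a+b)/2)
C=lambda x,y:(265+x/2.4,y/2.4)
P={n:plane(d,C(*p),.095,s) for n,p in {"-x+y":(36,45),"-x-y":(25,504),"+x+y":(386,62),"+x-y":(326,527)}.items()}
for n,p in P.items(): print(n,p.round(4))
t=plane(d,C(246,5),.158,s);u=plane(d,C(200,572),.158,s)
print("dowel",t,u,np.linalg.norm(t-u),np.degrees(np.arctan2(-(t-u)[0],(t-u)[1])),(t+u)/2)
# knife blade tip & tool
print("tip rays",plane(d,(279,172),s["position"][2]-.0486-.08,s))
q=s["ee_rot"];m=R.from_quat([q[1],q[2],q[3],q[0]]).as_matrix();print(m[:,1],np.degrees(np.arctan2(m[1,1],m[0,1])))
```

```text
[0.43236524 0.34250386 0.095     ] [0.44612836 0.28711201 0.095     ] 0.0570760992419153 13.953612981459361 [0.4392468  0.31480793 0.095     ]
-x+y [0.4171 0.3657 0.095 ]
-x-y [0.4742 0.1322 0.095 ]
+x+y [0.5898 0.4082 0.095 ]
+x-y [0.6507 0.1655 0.095 ]
dowel [0.50210784 0.38861536 0.158     ] [0.56530975 0.14034113 0.158     ] 0.25619245845835475 14.28214193551644 [0.5337088  0.26447825 0.158     ]
tip rays [0.45844348 0.21068597 0.23250484]
[ 9.64466596e-01  2.64204108e-01 -6.12395954e-04] 15.319669092185846
```

Call:
{"op": "step_arm", "data": {
  "increments": [
    {"grip": 0, "delta_pos": [-0.006, 0.032, 0], "twist": -1.1},
    {"grip": 0, "delta_pos": [-0.007, 0.032, 0], "twist": 0},
    {"grip": 0, "delta_pos": [-0.007, 0.032, 0], "twist": 0},
    {"grip": 0, "delta_pos": [-0.006, 0.032, 0], "twist": 0},
    {"grip": 0, "delta_pos": [0, 0, -0.04], "twist": 0},
    {"grip": 0, "delta_pos": [0, 0, -0.04], "twist": 0},
    {"grip": 0, "delta_pos": [0, 0, -0.035], "twist": 0},
    {"grip": 0, "delta_pos": [0, 0, 0], "twist": 0},
    {"grip": 0, "delta_pos": [0, 0, 0], "twist": 0},
    {"grip": 0, "delta_pos": [0, 0, 0], "twist": 0}
  ]
}}

```text
clock: 6.42
position: [0.4426, 0.3146, 0.2485]
ee_rot: [0.558, 0.437, 0.556, -0.434]
contact_force: [0.4, -0.4, -0.4]
width: 0.0211
```

```bash
python3 snap.py wrist w3; python3 snap.py side s3
python3 - <<'E'
from h import *
a=load("w3")["img"][100:330,200:420];b=load("s3")["img"][110:240,150:290]
a=cv2.resize(a,None,fx=1.8,fy=1.8,interpolation=2);b=cv2.resize(b,None,fx=2.8,fy=2.8,interpolation=2)
o=np.zeros((420,800,3),np.uint8);o[:a.shape[0],:a.shape[1]]=a;o[:b.shape[0],400:400+b.shape[1]]=b
cv2.imwrite("pics/c3.png",o[:,:,::-1])
E
```

```text
6.4167 [0.4426 0.3146 0.2485] [ 0.5577  0.4366  0.5565 -0.4343] 0.021143619058375702 [ 0.38 -0.41 -0.36] [ 0.49   0.216  1.544 -0.     1.377  0.246]
6.4667 [0.443  0.3151 0.2493] [ 0.558   0.4371  0.5563 -0.4336] 0.021679140828195994 [-0.03 -0.07 -0.67] [ 0.49   0.216  1.543 -0.     1.377  0.246]
```

View pics/c3.png

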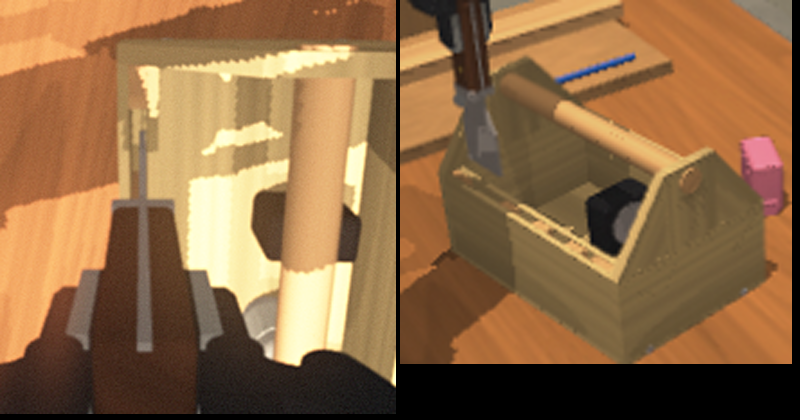

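Call:
{"op": "step_arm", "data": {
  "increments": [
    {"grip": 0, "delta_pos": [-0.003, 0, 0], "twist": 0},
    {"grip": 0, "delta_pos": [0, 0, -0.01], "twist": 0},
    {"grip": 0, "delta_pos": [0, 0, -0.01], "twist": 0},
    {"grip": 0, "delta_pos": [0, 0, -0.01], "twist": 0},
    {"grip": 0, "delta_pos": [0, 0, -0.005], "twist": 0},
    {"grip": 0, "delta_pos": [0, 0, 0], "twist": 0}
  ]
}}

```text
clock: 7.02
position: [0.4373, 0.3146, 0.2094]
ee_rot: [0.557, 0.434, 0.558, -0.436]
contact_force: [1.0, -0.8, -1.3]
width: 0.0214
```

```bash
python3 snap.py wrist w4
python3 - <<'E'
from h import *
a=load("w4")["img"][110:230,225:325]
cv2.imwrite("pics/c4.png",cv2.resize(a,None,fx=5,fy=5,interpolation=2)[:,:,::-1])
d=load("w4")
E
```

```text
7.0167 [0.4373 0.3146 0.2094] [ 0.5573  0.4342  0.5577 -0.4357] 0.021356554442208398 [ 0.98 -0.81 -1.27] [ 0.495  0.236  1.617 -0.     1.291  0.249]
```

View pics/c4.png

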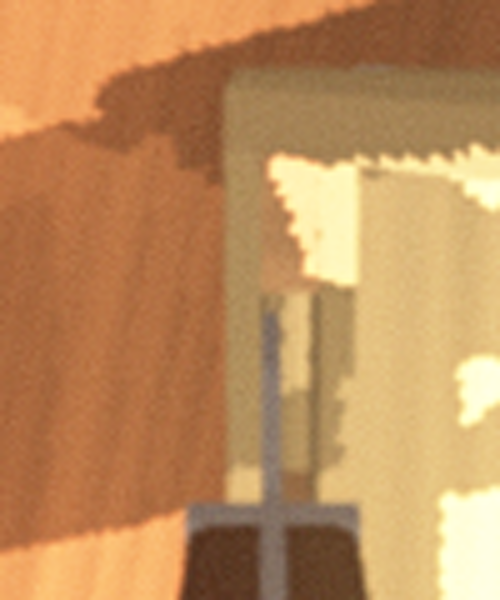

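The blade tip is inside the slot, but close to the -x board (blade x≈271, slot spans 262–315 in the crop). I'll shift it +3 mm in x.

Call:
{"op": "step_arm", "data": {
  "increments": [
    {"grip": 0, "delta_pos": [0.003, 0.0005, 0], "twist": 0},
    {"grip": 0, "delta_pos": [0, 0, 0], "twist": 0},
    {"grip": 0, "delta_pos": [0, 0, 0], "twist": 0}
  ]
}}

```text
clock: 7.32
position: [0.441, 0.3155, 0.2116]
ee_rot: [0.558, 0.435, 0.557, -0.435]
contact_force: [-0.3, 0.9, -0.9]
width: 0.0216
```

Call:
{"op": "step_arm", "data": {
  "increments": [
    {"grip": 0, "delta_pos": [0, 0, -0.01], "twist": 0},
    {"grip": 0, "delta_pos": [0, 0, -0.015], "twist": 0},
    {"grip": 0, "delta_pos": [0, 0, -0.015], "twist": 0},
    {"grip": 0, "delta_pos": [0, 0, -0.012], "twist": 0},
    {"grip": 0, "delta_pos": [0, 0, -0.006], "twist": 0},
    {"grip": 0, "delta_pos": [0, 0, 0], "twist": 0},
    {"grip": 0, "delta_pos": [0, 0, 0], "twist": 0}
  ]
}}

```text
clock: 7.9
position: [0.4406, 0.3154, 0.1531]
ee_rot: [0.557, 0.435, 0.558, -0.435]
contact_force: [0.0, -0.1, -0.8]
width: 0.0213
```

Call:
{"op": "step_arm", "data": {
  "increments": [
    {"grip": 0, "delta_pos": [0, 0, -0.005], "twist": 0},
    {"grip": 0, "delta_pos": [0, 0, -0.003], "twist": 0},
    {"grip": 0, "delta_pos": [0, 0, 0], "twist": 0},
    {"grip": 0, "delta_pos": [0, 0, 0], "twist": 0}
  ]
}}

```text
clock: 8.23
position: [0.4407, 0.3154, 0.1455]
ee_rot: [0.558, 0.435, 0.557, -0.435]
contact_force: [0.2, 0.2, -0.6]
width: 0.0214
```

Call:
{"op": "step_arm", "data": {
  "increments": [
    {"grip": 0, "delta_pos": [0, 0, -0.001], "twist": 0},
    {"grip": 0, "delta_pos": [0, 0, -0.001], "twist": 0},
    {"grip": 0, "delta_pos": [0, 0, 0], "twist": 0}
  ]
}}

```text
clock: 8.48
position: [0.4409, 0.3155, 0.1436]
ee_rot: [0.558, 0.435, 0.557, -0.435]
contact_force: [1.2, 0.5, 0.2]
width: 0.0214
```

Call:
{"op": "step_arm", "data": {
  "increments": [
    {"grip": 0, "delta_pos": [0, 0, -0.001], "twist": 0},
    {"grip": 0, "delta_pos": [0, 0, 0], "twist": 0},
    {"grip": 0.3, "delta_pos": [0, 0, 0], "twist": 0},
    {"grip": 0.4, "delta_pos": [0, 0, 0], "twist": 0},
    {"grip": 0.55, "delta_pos": [0, 0, 0], "twist": 0},
    {"grip": 0.55, "delta_pos": [0, 0, 0], "twist": 0},
    {"grip": 0.55, "delta_pos": [0, 0, 0], "twist": 0},
    {"grip": 0.55, "delta_pos": [0, 0, 0], "twist": 0},
    {"grip": 0.55, "delta_pos": [0, 0, 0], "twist": 0},
    {"grip": 0.55, "delta_pos": [0, 0, 0], "twist": 0}
  ]
}}

```text
clock: 9.32
position: [0.4407, 0.3154, 0.1423]
ee_rot: [0.557, 0.435, 0.557, -0.435]
contact_force: [-0.1, 1.2, -0.4]
width: 0.0471
```

Call:
{"op": "step_arm", "data": {
  "increments": [
    {"grip": 0.55, "delta_pos": [0, 0, 0.02], "twist": 0},
    {"grip": 0.55, "delta_pos": [0, 0, 0.03], "twist": 0},
    {"grip": 0.55, "delta_pos": [0, 0, 0.04], "twist": 0},
    {"grip": 0.55, "delta_pos": [0, 0, 0.04], "twist": 0},
    {"grip": 1, "delta_pos": [0.016, -0.035, 0.01], "twist": 0},
    {"grip": 1, "delta_pos": [0.016, -0.035, 0], "twist": 0},
    {"grip": 1, "delta_pos": [0.016, -0.035, 0], "twist": 0},
    {"grip": 1, "delta_pos": [0.016, -0.02, 0], "twist": 0},
    {"grip": 1, "delta_pos": [0, 0, 0], "twist": 0},
    {"grip": 1, "delta_pos": [0, 0, 0], "twist": 0}
  ]
}}

```text
clock: 10.15
position: [0.5052, 0.1893, 0.2822]
ee_rot: [0.557, 0.436, 0.557, -0.436]
contact_force: [-0.2, -0.2, -0.5]
width: 0.0856
```

```bash
python3 snap.py wrist w5; python3 snap.py side s5
python3 - <<'E'
from h import *
a=load("w5")["img"][0:300,170:470];b=load("s5")["img"][100:240,150:290]
a=cv2.resize(a,None,fx=1.35,fy=1.35,interpolation=2);b=cv2.resize(b,None,fx=2.8,fy=2.8,interpolation=2)
o=np.zeros((410,800,3),np.uint8);o[:a.shape[0],:a.shape[1]]=a;o[:b.shape[0],407:407+b.shape[1]]=b
cv2.imwrite("pics/c5.png",o[:,:,::-1])
E
```

```text
10.15 [0.5052 0.1893 0.2822] [ 0.5567  0.4358  0.557  -0.4358] 0.0856140492729976 [-0.21 -0.15 -0.55] [ 0.229  0.197  1.487  0.     1.458 -0.013]
10.2 [0.5046 0.1903 0.2821] [ 0.5568  0.4353  0.5576 -0.4353] 0.08549279927399885 [ 0.2   0.01 -0.81] [ 2.310e-01  1.970e-01  1.487e+00  1.000e-03  1.458e+00 -1.300e-02]
```

View pics/c5.png

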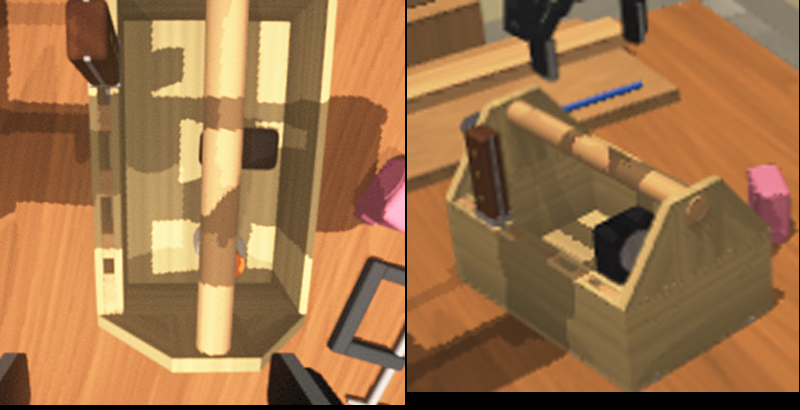

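Run:
```python
from h import *
s5=load("s5");w=load("w5");S=w["s"]
c=np.array([.4394,.3149]);y=np.radians(14.2);ux=np.array([np.cos(y),np.sin(y)]);uy=np.array([-ux[1],ux[0]])
for z in(.095,.19):
    P=[[*(c+a*.011*ux+b*.015*uy),z] for a,b in((-1,-1),(-1,1),(1,1),(1,-1))]
    p=proj(s5,P); print("side crop",((p-[150,100])*2.8+[407,0]).round(0).tolist())
    print("wrist crop",((proj(w,P,S)-[170,0])*1.35).round(0).tolist())
C=lambda x,y:(170+x/1.35,y/1.35)
t=plane(w,C(226.5,5),.158,S);u=plane(w,C(214.5,354),.158,S)
d=t-u;print("dowel",t,u,np.degrees(np.arctan2(-d[0],d[1])))
k=(.2645-u[1])/d[1];print("x at y=.2645",u+k*d)
```

```text
side crop [[493.0, 227.0], [474.0, 215.0], [493.0, 206.0], [512.0, 217.0]]
wrist crop [[88.0, 87.0], [87.0, 43.0], [117.0, 42.0], [118.0, 86.0]]
side crop [[480.0, 139.0], [461.0, 128.0], [480.0, 119.0], [499.0, 130.0]]
wrist crop [[63.0, 59.0], [60.0, -4.0], [104.0, -5.0], [105.0, 58.0]]
dowel [0.51053162 0.35348473 0.158     ] [0.56594313 0.1396048  0.158     ] 14.524704875727851
x at y=.2645 [0.53358557 0.2645     0.158     ]
```

The knife is home and upright: predicted and seen corners agree within about 1 mm. Next is the handle.

Call:
{"op": "step_arm", "data": {
  "increments": [
    {"grip": 1, "delta_pos": [0.0145, 0.037, 0], "twist": 0.2},
    {"grip": 1, "delta_pos": [0.0145, 0.037, 0], "twist": 0},
    {"grip": 1, "delta_pos": [0, 0, -0.03], "twist": 0},
    {"grip": 1, "delta_pos": [0, 0, -0.03], "twist": 0},
    {"grip": 1, "delta_pos": [0, 0, 0], "twist": 0},
    {"grip": 1, "delta_pos": [0, 0, 0], "twist": 0}
  ]
}}

```text
clock: 10.75
position: [0.5318, 0.2652, 0.221]
ee_rot: [0.558, 0.432, 0.56, -0.435]
contact_force: [-0.8, 0.3, 0.1]
width: 0.0852
```

Call:
{"op": "step_arm", "data": {
  "increments": [
    {"grip": 1, "delta_pos": [0.0015, 0, -0.03], "twist": 0},
    {"grip": 1, "delta_pos": [0, 0, -0.03], "twist": 0},
    {"grip": 1, "delta_pos": [0, 0, -0.024], "twist": 0},
    {"grip": 1, "delta_pos": [0, 0, 0], "twist": 0},
    {"grip": 1, "delta_pos": [0, 0, 0], "twist": 0},
    {"grip": 1, "delta_pos": [0, 0, 0], "twist": 0}
  ]
}}

```text
clock: 11.25
position: [0.5369, 0.2651, 0.1412]
ee_rot: [0.559, 0.435, 0.557, -0.433]
contact_force: [-0.0, -0.2, 0.5]
width: 0.0857
```

Call:
{"op": "step_arm", "data": {
  "increments": [
    {"grip": 1, "delta_pos": [0, 0, -0.003], "twist": 0},
    {"grip": 1, "delta_pos": [0, 0, 0], "twist": 0},
    {"grip": 1, "delta_pos": [0, 0, 0], "twist": 0}
  ]
}}

```text
clock: 11.5
position: [0.5358, 0.2646, 0.1367]
ee_rot: [0.559, 0.435, 0.558, -0.433]
contact_force: [-1.3, -0.4, -0.2]
width: 0.0856
```

Call:
{"op": "step_arm", "data": {
  "increments": [
    {"grip": 1, "delta_pos": [-0.002, 0, 0], "twist": 0},
    {"grip": 0.6, "delta_pos": [0, 0, 0], "twist": 0},
    {"grip": 0.4, "delta_pos": [0, 0, 0], "twist": 0},
    {"grip": 0.3, "delta_pos": [0, 0, 0], "twist": 0},
    {"grip": 0.2, "delta_pos": [0, 0, 0], "twist": 0},
    {"grip": 0.1, "delta_pos": [0, 0, 0], "twist": 0},
    {"grip": 0, "delta_pos": [0, 0, 0], "twist": 0},
    {"grip": 0, "delta_pos": [0, 0, 0], "twist": 0}
  ],
  "force": 30
}}

```text
clock: 12.17
position: [0.5337, 0.2645, 0.1353]
ee_rot: [0.558, 0.434, 0.558, -0.434]
contact_force: [1.0, -0.1, -1.0]
width: 0.0239
```

Call:
{"op": "step_arm", "data": {
  "increments": [
    {"grip": 0, "delta_pos": [0, 0, 0], "twist": 0},
    {"grip": 0, "delta_pos": [0, 0, 0], "twist": 0},
    {"grip": 0, "delta_pos": [0, 0, 0], "twist": 0},
    {"grip": 0, "delta_pos": [0, 0, 0], "twist": 0}
  ],
  "force": 115
}}

```text
clock: 12.5
position: [0.5335, 0.2645, 0.1356]
ee_rot: [0.558, 0.434, 0.558, -0.434]
contact_force: [1.0, 1.1, 1.2]
width: 0.0221
```

Call:
{"op": "step_arm", "data": {
  "increments": [
    {"grip": 0, "delta_pos": [0, 0, 0.003], "twist": 0},
    {"grip": 0, "delta_pos": [0, 0, 0.005], "twist": 0},
    {"grip": 0, "delta_pos": [0, 0, 0.006], "twist": 0},
    {"grip": 0, "delta_pos": [0, 0, 0.006], "twist": 0},
    {"grip": 0, "delta_pos": [0, 0, 0], "twist": 0},
    {"grip": 0, "delta_pos": [0, 0, 0], "twist": 0}
  ]
}}

```text
clock: 13.0
position: [0.5338, 0.2648, 0.1561]
ee_rot: [0.559, 0.435, 0.558, -0.433]
contact_force: [-1.1, 0.5, -5.9]
width: 0.0223
```

Run:
```python
from rig import manip
s=manip.get_state();print({k:s[k].round(3) for k in("position","contact_force","moment","effort")},s["width"])
```

```text
{'position': array([0.534, 0.265, 0.156]), 'contact_force': array([-1.077,  0.53 , -5.9  ]), 'moment': array([ 1.276, -0.03 ,  0.017]), 'effort': array([ 2.2110e+00, -5.0117e+01, -2.6500e+01,  7.9200e-01,  3.0000e-03,
       -9.0000e-02])} 0.02229388253488496
```

```bash
python3 snap.py side s6; python3 snap.py scene sc6
python3 - <<'E'
from h import *
a=load("s6")["img"][90:240,140:290];b=load("sc6")["img"][190:350,290:480]
a=cv2.resize(a,None,fx=2.7,fy=2.7,interpolation=2);b=cv2.resize(b,None,fx=2.05,fy=2.05,interpolation=2)
o=np.zeros((410,800,3),np.uint8);o[:a.shape[0],:a.shape[1]]=a;o[:b.shape[0],407:407+b.shape[1]]=b
cv2.imwrite("pics/c6.png",o[:,:,::-1])
E
```

```text
13.0 [0.5338 0.2648 0.1561] [ 0.5585  0.4347  0.558  -0.4333] 0.02229388253488496 [-1.08  0.53 -5.9 ] [0.344 0.355 1.58  0.    1.204 0.094]
13.05 [0.5334 0.2644 0.1557] [ 0.5585  0.4342  0.558  -0.4337] 0.02192177172157748 [0.59 4.84 1.72] [ 0.344  0.356  1.581 -0.     1.204  0.094]
```

View pics/c6.png

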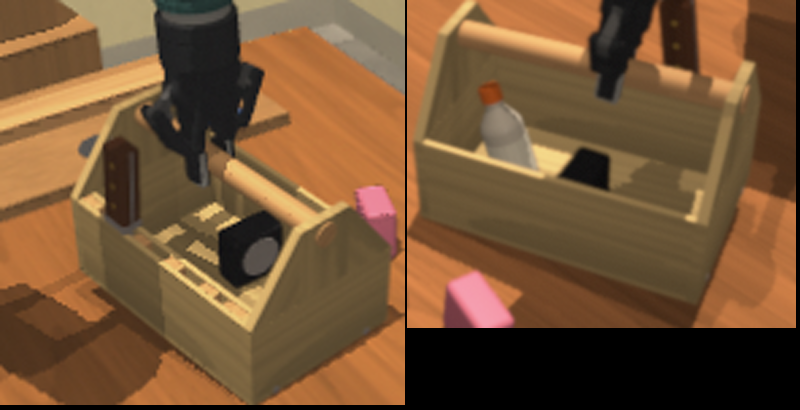

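Run:
```python
from h import *
sd,sc=load("s6"),load("sc6")
A=lambda x,y:(140+x/2.7,90+y/2.7);B=lambda x,y:(290+(x-407)/2.05,190+y/2.05)
# predicted corner positions if level, lifted h, vs. seen
c=np.array([.5337,.2645]);y=np.radians(14.3);ux=np.array([np.cos(y),np.sin(y)]);uy=np.array([-ux[1],ux[0]])
pts={"+x-y b":(.09,-.135,0),"+x+y b":(.09,.135,0),"-x-y b":(-.09,-.135,0),"-x+y b":(-.09,.135,0),"dowel-y":(0,-.135,.158)}
for h in(0,.02):
  for n,(a,b,z) in pts.items():
    P=[*(c+a*ux+b*uy),z+h]
    p=proj(sd,P)[0];q=proj(sc,P)[0]
    print(h,n,"side",((p-[140,90])*2.7).round(0),"scene",((q-[290,190])*2.05+[407,0]).round(0))
```

```text
0 +x-y b side [381. 324.] scene [420. 216.]
0 +x+y b side [209. 227.] scene [689. 330.]
0 -x-y b side [246. 407.] scene [499. 107.]
0 -x+y b side [ 78. 294.] scene [742. 199.]
0 dowel-y side [309. 226.] scene [473.  37.]
0.02 +x-y b side [381. 307.] scene [421. 202.]
0.02 +x+y b side [207. 211.] scene [694. 317.]
0.02 -x-y b side [245. 391.] scene [501.  93.]
0.02 -x+y b side [ 75. 279.] scene [747. 185.]
0.02 dowel-y side [307. 207.] scene [475.  20.]
```

Run:
```python
from rig import manip
for i in range(5):
    s=manip.get_state();print(round(s["clock"],2),s["position"].round(4),s["contact_force"].round(2),s["moment"].round(3),s["effort"].round(2),s["width"])
    if i<4: manip.get_image("side")
```

```text
13.1 [0.5331 0.265  0.1559] [ 1.91  0.88 -9.98] [ 0.189  0.393 -0.938] [-5.300e-01 -4.283e+01 -2.278e+01 -2.200e-01 -1.100e-01  3.000e-02] 0.022102581326843188
13.15 [0.5327 0.2649 0.1555] [0.37 6.95 3.15] [ 2.247 -1.051  0.086] [ -0.08 -49.93 -25.79  -0.8    0.27   0.38] 0.022269054899720198
13.2 [0.5333 0.2648 0.1555] [-0.8   1.72 -8.25] [ 0.425  0.098 -0.374] [  0.37 -47.89 -23.81  -0.54   0.42  -0.38] 0.022191213971922318
13.25 [0.5331 0.2641 0.1552] [-3.74  9.41 -9.79] [2.334 0.738 0.513] [ 6.310e+00 -4.918e+01 -2.635e+01  1.620e+00 -3.000e-02  8.000e-02] 0.022275427259984836
13.3 [0.5329 0.2644 0.1551] [ 3.75 -2.6  -3.09] [ 0.186 -1.338  0.066] [ -4.44 -46.04 -23.02  -1.4    0.76  -0.09] 0.022122541675271792
```

The -y end has not left the bench: the caddy pivoted about the grip by about 0.15 rad, so its balance point lies towards -y. I'll set it down and grip again about 22 mm further that way.

Call:
{"op": "step_arm", "data": {
  "increments": [
    {"grip": 0, "delta_pos": [0, 0, -0.004], "twist": 0},
    {"grip": 0, "delta_pos": [0, 0, -0.005], "twist": 0},
    {"grip": 0, "delta_pos": [0, 0, -0.005], "twist": 0},
    {"grip": 0, "delta_pos": [0, 0, -0.004], "twist": 0},
    {"grip": 0, "delta_pos": [0, 0, -0.002], "twist": 0},
    {"grip": 0, "delta_pos": [0, 0, 0], "twist": 0},
    {"grip": 0, "delta_pos": [0, 0, 0], "twist": 0}
  ]
}}

```text
clock: 13.88
position: [0.5328, 0.2645, 0.1348]
ee_rot: [0.558, 0.434, 0.559, -0.434]
contact_force: [3.4, 4.9, 30.4]
width: 0.0224
```

```bash
python3 snap.py scene sc7; python3 snap.py side s7
python3 - <<'E'
from h import *
a=load("s7")["img"][90:240,140:290];b=load("sc7")["img"][190:350,290:480]
a=cv2.resize(a,None,fx=2.7,fy=2.7,interpolation=2);b=cv2.resize(b,None,fx=2.05,fy=2.05,interpolation=2)
o=np.zeros((410,800,3),np.uint8);o[:a.shape[0],:a.shape[1]]=a;o[:b.shape[0],407:407+b.shape[1]]=b
cv2.imwrite("pics/c7.png",o[:,:,::-1])
E
```

```text
13.8833 [0.5328 0.2645 0.1348] [ 0.5577  0.434   0.5585 -0.4343] 0.02237647531689151 [ 3.4   4.85 30.36] [3.43e-01 3.73e-01 1.61e+00 1.00e-03 1.16e+00 9.50e-02]
13.9333 [0.5342 0.2647 0.1355] [ 0.5586  0.4348  0.5578 -0.4333] 0.022050198493492996 [-0.46  3.21 -1.82] [0.343 0.373 1.609 0.    1.158 0.094]
```

View pics/c7.png

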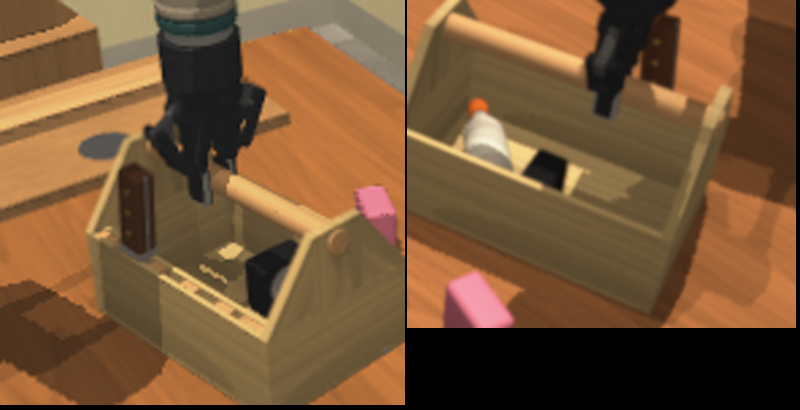

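The caddy has slid about 2–3 cm towards -y along the grip. The knife is still in its slot and the glue leans on the -y gable. I'll measure the new pose from these pixels.

Run:
```python
from h import *
sd,sc=load("s7"),load("sc7")
A=lambda x,y:(140+x/2.7,90+y/2.7);B=lambda x,y:(290+(x-407)/2.05,190+y/2.05)
print("+x+y b",plane(sc,B(655,312),0),"-x+y b",plane(sd,A(103,307),0))
print("+x+y 95",plane(sc,B(665,238),.095))
print("-x-y 95",plane(sd,A(270,343),.095),"-x+y 95",plane(sd,A(90,236),.095))
print("dowel-y",plane(sd,A(338,240),.158))
print("knife top front/corner, -x-y corner",plane(sd,A(133,175),.19), "exp z; knife bottom corner",plane(sd,A(136,262),.095))
x,e=tri(ray(sc,B(660,60)),ray(sd,A(137,215)));print("knife mid approx",x,e)
```

```text
+x+y b [0.59197774 0.3837148  0.        ] -x+y b [0.4271125  0.33657697 0.        ]
+x+y 95 [0.59426708 0.37304796 0.095     ]
-x-y 95 [0.49127153 0.07269167 0.095     ] -x+y 95 [0.42225613 0.3251945  0.095     ]
dowel-y [0.57728662 0.09824443 0.158     ]
knife top front/corner, -x-y corner [0.45038871 0.25348524 0.19      ] exp z; knife bottom corner [0.44261028 0.25660126 0.095     ]
knife mid approx [0.4520297  0.26636901 0.14050611] [np.float64(0.001662019203109584), np.float64(0.0016620192031096379)]
```

Call:
{"op": "step_arm", "data": {
  "increments": [
    {"grip": 0.5, "delta_pos": [0, 0, 0], "twist": 0},
    {"grip": 0.6, "delta_pos": [0, 0, 0], "twist": 0},
    {"grip": 0.6, "delta_pos": [0, 0, 0], "twist": 0},
    {"grip": 0.6, "delta_pos": [0, 0, 0.03], "twist": 0},
    {"grip": 0.6, "delta_pos": [0, 0, 0.04], "twist": 0},
    {"grip": 1, "delta_pos": [0, 0, 0.04], "twist": 0},
    {"grip": 1, "delta_pos": [-0.006, -0.037, 0.02], "twist": 0},
    {"grip": 1, "delta_pos": [-0.006, -0.037, 0.016], "twist": 0},
    {"grip": 1, "delta_pos": [-0.006, -0.037, 0], "twist": 0},
    {"grip": 1, "delta_pos": [0, 0, 0], "twist": 0}
  ],
  "force": 60
}}

```text
clock: 14.82
position: [0.5146, 0.1488, 0.2832]
ee_rot: [0.559, 0.435, 0.556, -0.436]
contact_force: [-0.9, -0.2, -1.3]
width: 0.0857
```

Call:
{"op": "step_arm", "data": {
  "increments": [
    {"grip": 1, "delta_pos": [0, 0, 0], "twist": 0},
    {"grip": 1, "delta_pos": [0, 0, 0], "twist": 0}
  ]
}}

```text
clock: 14.98
position: [0.5152, 0.1544, 0.2811]
ee_rot: [0.558, 0.435, 0.558, -0.434]
contact_force: [0.2, 0.2, -0.4]
width: 0.0854
```

```bash
python3 snap.py wrist w8; python3 snap.py side s8; python3 snap.py scene sc8
python3 - <<'E'
from h import *
a=load("w8")["img"][0:300,170:470];b=load("s8")["img"][115:250,155:290];c=load("sc8")["img"][180:350,270:480]
a=cv2.resize(a,None,fx=1.4,fy=1.4,interpolation=2);b=cv2.resize(b,None,fx=2.2,fy=2.2,interpolation=2);c=cv2.resize(c,None,fx=1.75,fy=1.75,interpolation=2)
o=np.zeros((600,800,3),np.uint8);o[:a.shape[0],:a.shape[1]]=a;o[:b.shape[0],425:425+b.shape[1]]=b;o[300:300+c.shape[0],425:425+c.shape[1]]=c
cv2.imwrite("pics/c8.png",o[:,:,::-1])
E
```

```text
14.9833 [0.5152 0.1544 0.2811] [ 0.558   0.4346  0.5582 -0.4338] 0.08535005865468391 [ 0.17  0.17 -0.41] [ 1.610e-01  1.950e-01  1.493e+00  1.000e-03  1.454e+00 -8.700e-02]
15.0333 [0.5153 0.1548 0.2808] [ 0.5581  0.4342  0.5585 -0.4337] 0.08557507401528644 [-0.64  0.32  0.98] [ 1.620e-01  1.960e-01  1.492e+00  1.000e-03  1.454e+00 -8.700e-02]
15.0833 [0.5153 0.1551 0.2806] [ 0.5582  0.4338  0.5587 -0.4337] 0.085608441401213 [0.44 0.87 0.34] [ 1.630e-01  1.960e-01  1.492e+00  1.000e-03  1.454e+00 -8.800e-02]
```

View pics/c8.png

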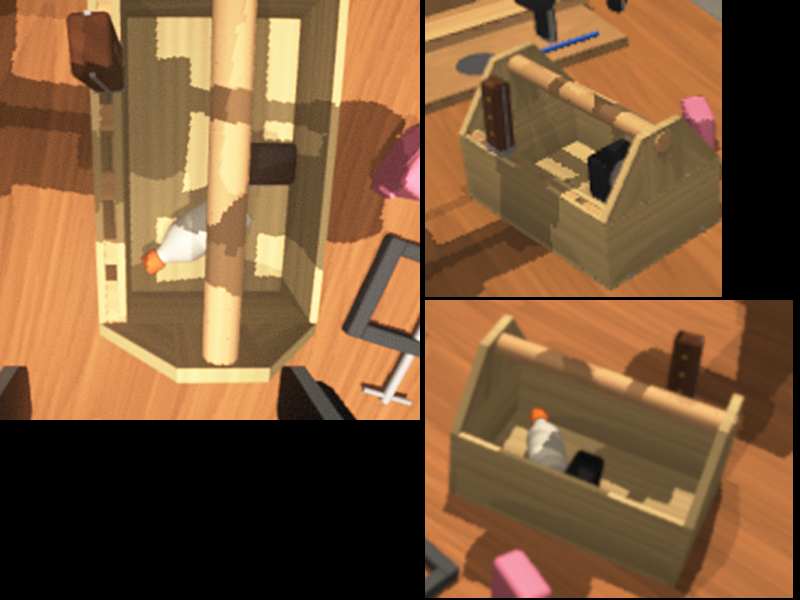

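The caddy stands flat, the knife is home, and the glue lies on its side inside the caddy (its limits allow that); the tape is upright.

Run:
```python
from h import *
w=load("w8");S=w["s"];C=lambda x,y:(170+x/1.4,y/1.4)
t=plane(w,C(233.5,5),.158,S);u=plane(w,C(221,363),.158,S);d=t-u;d/=np.linalg.norm(d)
yaw=np.degrees(np.arctan2(-d[0],d[1]));print("dowel",t,u,yaw)
# prior image: visible -y end was at u0; centre was (.53365,.2645)
u0=np.array([.56594,.13960,.158]);L=np.linalg.norm(u0[:2]-[.53365,.2645]);c=u+d*L;print("L",L,"centre",c)
a,b=plane(w,C(101,323),.095,S),plane(w,C(317,322),.095,S);print("-y top corners",a,b)
ux=np.array([d[1],-d[0]]);
for n,p,z in[("tape",(268,143),.066),("tape+y edge",(268,143),.066),("tape-y",(268,183),.066),("glue cap",(153,261),.03),("glue base",(240,222),.04)]:
    q=plane(w,C(*p),z,S)-c;print(n,"caddy xy",(q[:2]@ux).round(3),(q@d).round(3))
```

```text
dowel [0.51884659 0.31826222 0.158     ] [0.57409866 0.10836222 0.158     ] 14.747450082418268
L 0.12900641108100017 centre [0.54125893 0.2331188  0.158     ]
-y top corners [0.48629603 0.09090604 0.095     ] [0.65936388 0.13523469 0.095     ]
tape caddy xy 0.047 0.017
tape+y edge caddy xy 0.047 0.017
tape-y caddy xy 0.048 -0.014
glue cap caddy xy -0.046 -0.087
glue base caddy xy 0.032 -0.05
```

```bash
python3 - <<'E'
from h import *
for n in("w3","w1"):
    d=load(n);s=d["s"];q=s["ee_rot"];m=R.from_quat([q[1],q[2],q[3],q[0]]).as_matrix()
    hw=s["width"]/2
    for k in(-.013,-.008,-.004,0,.004,.008,.013):
        print(n,k,proj(d,[s["position"]+m@[k,sg*(hw),z] for sg in(1,) for z in(-.011,.011)],s).round(1).tolist())
E
python3 - <<'E'
import sys;sys.path.insert(0,".")
import os;os.chdir(".")
from h import *
for n,xs in(("w3",range(236,326,4)),("w1",range(140,200,6))):
    im=load(n)["img"].mean(2).astype(int)
    print(n);print("x",list(xs))
    for r in range(236,300,4): print(r,[im[r,x] for x in xs])
E
```

```text
w3 -0.013 [[303.6, 257.3], [302.5, 297.9]]
w3 -0.008 [[302.8, 252.6], [301.8, 292.2]]
w3 -0.004 [[302.3, 249.0], [301.3, 287.8]]
w3 0 [[301.7, 245.7], [300.8, 283.7]]
w3 0.004 [[301.2, 242.4], [300.3, 279.8]]
w3 0.008 [[300.7, 239.4], [299.8, 276.0]]
w3 0.013 [[300.1, 235.8], [299.3, 271.6]]
w1 -0.013 [[372.4, 256.9], [368.1, 297.3]]
w1 -0.008 [[369.5, 252.2], [365.5, 291.7]]
w1 -0.004 [[367.3, 248.7], [363.4, 287.4]]
w1 0 [[365.1, 245.4], [361.5, 283.3]]
w1 0.004 [[363.1, 242.2], [359.7, 279.4]]
w1 0.008 [[361.2, 239.2], [357.9, 275.7]]
w1 0.013 [[358.9, 235.6], [355.8, 271.2]]
w3
x [236, 240, 244, 248, 252, 256, 260, 264, 268, 272, 276, 280, 284, 288, 292, 296, 300, 304, 308, 312, 316, 320, 324]
236 [np.int64(172), np.int64(178), np.int64(170), np.int64(180), np.int64(167), np.int64(176), np.int64(72), np.int64(61), np.int64(58), np.int64(64), np.int64(78), np.int64(108), np.int64(61), np.int64(66), np.int64(64), np.int64(66), np.int64(158), np.int64(218), np.int64(240), np.int64(242), np.int64(239), np.int64(240), np.int64(238)]
240 [np.int64(175), np.int64(178), np.int64(170), np
[... 6743 characters left out ...]
np.int64(29), np.int64(39), np.int64(73), np.int64(63), np.int64(32), np.int64(39), np.int64(51), np.int64(130)]
284 [np.int64(130), np.int64(106), np.int64(38), np.int64(77), np.int64(67), np.int64(30), np.int64(36), np.int64(45), np.int64(48), np.int64(129)]
288 [np.int64(133), np.int64(33), np.int64(38), np.int64(69), np.int64(73), np.int64(37), np.int64(36), np.int64(45), np.int64(55), np.int64(139)]
292 [np.int64(125), np.int64(32), np.int64(73), np.int64(74), np.int64(35), np.int64(33), np.int64(34), np.int64(41), np.int64(53), np.int64(133)]
296 [np.int64(33), np.int64(35), np.int64(77), np.int64(70), np.int64(23), np.int64(24), np.int64(37), np.int64(43), np.int64(47), np.int64(136)]
```

The pad tips sit 5 mm behind the TCP at this opening, so the pads were centred on the dowel. The chattering force suggests 115 N was too much on the round dowel. I'll grip again at the estimated balance point with about 45 N and test it with a small lift.

Call:
{"op": "step_arm", "data": {
  "increments": [
    {"grip": 1, "delta_pos": [0.0137, 0.036, 0], "twist": 0.3},
    {"grip": 1, "delta_pos": [0.0138, 0.036, 0], "twist": 0},
    {"grip": 1, "delta_pos": [0, 0, -0.03], "twist": 0},
    {"grip": 1, "delta_pos": [0, 0, -0.03], "twist": 0},
    {"grip": 1, "delta_pos": [0, 0, -0.03], "twist": 0},
    {"grip": 1, "delta_pos": [0, 0, -0.03], "twist": 0},
    {"grip": 1, "delta_pos": [0, 0, -0.02], "twist": 0},
    {"grip": 1, "delta_pos": [0, 0, -0.004], "twist": 0},
    {"grip": 1, "delta_pos": [0, 0, 0], "twist": 0},
    {"grip": 1, "delta_pos": [0, 0, 0], "twist": 0}
  ],
  "force": 45
}}

```text
clock: 15.97
position: [0.5435, 0.227, 0.1376]
ee_rot: [0.56, 0.433, 0.559, -0.432]
contact_force: [0.1, 0.2, 0.4]
width: 0.0855
```

Call:
{"op": "step_arm", "data": {
  "increments": [
    {"grip": 1, "delta_pos": [0, 0, 0], "twist": 0},
    {"grip": 1, "delta_pos": [0, 0, 0], "twist": 0},
    {"grip": 1, "delta_pos": [0, 0, 0], "twist": 0}
  ]
}}

```text
clock: 16.22
position: [0.5437, 0.2264, 0.1384]
ee_rot: [0.56, 0.433, 0.559, -0.432]
contact_force: [-0.1, -0.7, 0.3]
width: 0.0856
```

Call:
{"op": "step_arm", "data": {
  "increments": [
    {"grip": 1, "delta_pos": [-0.001, 0, -0.003], "twist": 0},
    {"grip": 0.6, "delta_pos": [0, 0, 0], "twist": 0},
    {"grip": 0.4, "delta_pos": [0, 0, 0], "twist": 0},
    {"grip": 0.3, "delta_pos": [0, 0, 0], "twist": 0},
    {"grip": 0.2, "delta_pos": [0, 0, 0], "twist": 0},
    {"grip": 0, "delta_pos": [0, 0, 0], "twist": 0},
    {"grip": 0, "delta_pos": [0, 0, 0], "twist": 0},
    {"grip": 0, "delta_pos": [0, 0, 0], "twist": 0},
    {"grip": 0, "delta_pos": [0, 0, 0], "twist": 0}
  ],
  "force": 45
}}

```text
clock: 16.97
position: [0.5429, 0.2263, 0.1341]
ee_rot: [0.56, 0.433, 0.559, -0.432]
contact_force: [4.1, 0.9, -0.7]
width: 0.0239
```

Call:
{"op": "step_arm", "data": {
  "increments": [
    {"grip": 0, "delta_pos": [0, 0, 0.002], "twist": 0},
    {"grip": 0, "delta_pos": [0, 0, 0.003], "twist": 0},
    {"grip": 0, "delta_pos": [0, 0, 0.003], "twist": 0},
    {"grip": 0, "delta_pos": [0, 0, 0.002], "twist": 0},
    {"grip": 0, "delta_pos": [0, 0, 0], "twist": 0},
    {"grip": 0, "delta_pos": [0, 0, 0], "twist": 0}
  ]
}}

```text
clock: 17.47
position: [0.5415, 0.226, 0.1437]
ee_rot: [0.559, 0.432, 0.559, -0.433]
contact_force: [0.6, 0.7, -8.3]
width: 0.0237
```

```bash
cat > chk.py <<'E'
# sample forces, then track the caddy's points from the resting reference pictures (s8, sc8) into new ones
import sys
from h import *
from rig import manip
n=sys.argv[1];f=[]
for v in("side","scene","side","scene"):
    s=manip.get_state();f.append(np.r_[s["contact_force"],s["moment"]]);d=manip.get_image(v);np.save(f"pics/{v}{n}.npy",d,allow_pickle=True)
f=np.array(f);print(round(s["clock"],2),s["position"].round(4),"F,M mean",f.mean(0).round(2),"sd",f.std(0).round(2),s["width"])
A=lambda x,y:(155+(x-425)/2.2,115+y/2.2);B=lambda x,y:(270+(x-425)/1.75,180+(y-300)/1.75)
P={"side":[("dow-y",A(662,141)),("-x-y95",A(607,220)),("-x+y95",A(461,132)),("gab-y topR",A(676,121)),("-x-y b",A(612,286))],
   "scene":[("+x+y95",B(690,527)),("+x-y95",B(455,434)),("gab-y top",B(510,320)),("gab+y top",B(740,400)),("+x+y b",B(675,583)),("+x-y b",B(452,493))]}
for v,r in(("side","s8"),("scene","sc8")):
    g=[cv2.cvtColor(load(k)["img"],cv2.COLOR_RGB2GRAY) for k in(r,f"{v}{n}")]
    p=np.array([q for _,q in P[v]],np.float32)
    q,st,e=cv2.calcOpticalFlowPyrLK(*g,p,None,winSize=(13,13),maxLevel=2)
    back=cv2.calcOpticalFlowPyrLK(g[1],g[0],q,None,winSize=(13,13),maxLevel=2)[0]
    for (nm,_),a,b,k in zip(P[v],p,q,np.linalg.norm(back-p,axis=1)): print(v,nm,"shift px",(b-a).round(1),"fb",k.round(1))
E
python3 chk.py t1
```

```text
17.62 [0.5415 0.226  0.1437] F,M mean [-0.13  0.78 -8.37  0.09 -0.04  0.  ] sd [0.45 0.41 0.2  0.09 0.05 0.02] 0.02370518360723947
side dow-y shift px [-0.6 -3.4] fb 0.1
side -x-y95 shift px [-0.6 -3. ] fb 0.0
side -x+y95 shift px [-1.  -2.3] fb 0.1
side gab-y topR shift px [-1.3 -3.1] fb 0.1
side -x-y b shift px [-0.   0.7] fb 0.1
scene +x+y95 shift px [ 1.4 -4.2] fb 0.0
scene +x-y95 shift px [ 0.3 -4.7] fb 0.0
scene gab-y top shift px [ 0.7 -4.7] fb 0.0
scene gab+y top shift px [ 1.3 -4.5] fb 0.2
scene +x+y b shift px [-0.8 -0.4] fb 0.3
scene +x-y b shift px [ 0.6 -1. ] fb 0.5
```

With 45 N the force is calm: the full weight (8.4 N) is on the gripper, moment ≈0, and both ends rose equally. I'll lift the rest of the way.

Call:
{"op": "step_arm", "data": {
  "increments": [
    {"grip": 0, "delta_pos": [0, 0, 0.004], "twist": 0},
    {"grip": 0, "delta_pos": [0, 0, 0.007], "twist": 0},
    {"grip": 0, "delta_pos": [0, 0, 0.009], "twist": 0},
    {"grip": 0, "delta_pos": [0, 0, 0.01], "twist": 0},
    {"grip": 0, "delta_pos": [0, 0, 0.01], "twist": 0},
    {"grip": 0, "delta_pos": [0, 0, 0.01], "twist": 0},
    {"grip": 0, "delta_pos": [0, 0, 0.006], "twist": 0},
    {"grip": 0, "delta_pos": [0, 0, 0.003], "twist": 0},
    {"grip": 0, "delta_pos": [0, 0, 0], "twist": 0},
    {"grip": 0, "delta_pos": [0, 0, 0], "twist": 0}
  ]
}}

```text
clock: 18.5
position: [0.5416, 0.226, 0.2029]
ee_rot: [0.559, 0.432, 0.559, -0.433]
contact_force: [-0.5, -0.6, -9.3]
width: 0.0238
```

```bash
python3 chk.py t2
```

```text
18.65 [0.5413 0.226  0.2021] F,M mean [-0.31  0.01 -9.18 -0.04 -0.05  0.  ] sd [0.27 0.59 0.2  0.12 0.03 0.03] 0.023735431915928227
side dow-y shift px [ -1.5 -25.3] fb 85.1
side -x-y95 shift px [ -2.4 -23.4] fb 29.4
side -x+y95 shift px [  3.4 -17.3] fb 22.0
side gab-y topR shift px [ -2.1 -24.6] fb 1.3
side -x-y b shift px [-0.3 -2.6] fb 14.9
scene +x+y95 shift px [  9.5 -27.7] fb 71.3
scene +x-y95 shift px [  4.3 -19.4] fb 9.6
scene gab-y top shift px [  2.6 -30.3] fb 31.0
scene gab+y top shift px [-7.1 11.3] fb 55.3
scene +x+y b shift px [-9.2 -4.9] fb 175.6
scene +x-y b shift px [ 14.8 -17. ] fb 28.7
```

Call:
{"op": "step_arm", "data": {
  "increments": [
    {"grip": 0, "delta_pos": [0, 0, 0.004], "twist": 0},
    {"grip": 0, "delta_pos": [0, 0, 0.007], "twist": 0},
    {"grip": 0, "delta_pos": [0, 0, 0.008], "twist": 0},
    {"grip": 0, "delta_pos": [0, 0, 0.007], "twist": 0},
    {"grip": 0, "delta_pos": [0, 0, 0.004], "twist": 0},
    {"grip": 0, "delta_pos": [0, 0, 0.002], "twist": 0},
    {"grip": 0, "delta_pos": [0, 0, 0], "twist": 0},
    {"grip": 0, "delta_pos": [0, 0, 0], "twist": 0},
    {"grip": 0, "delta_pos": [0, 0, 0], "twist": 0},
    {"grip": 0, "delta_pos": [0, 0, 0], "twist": 0}
  ]
}}

```text
clock: 19.53
position: [0.5415, 0.226, 0.2344]
ee_rot: [0.559, 0.432, 0.56, -0.433]
contact_force: [0.3, 0.0, -7.5]
width: 0.0239
```

```bash
python3 chk.py t3 | head -1
python3 - <<'E'
from h import *
from rig import manip
h=manip.get_state()["position"][2]-.1341;print("h",h)
A=lambda x,y:(155+(x-425)/2.2,115+y/2.2);B=lambda x,y:(270+(x-425)/1.75,180+(y-300)/1.75)
for v,r,L in(("side","s8",[("dow-y",A(662,141),.158),("-x-y95",A(607,220),.095),("gab-y topR",A(676,121),.175),("knife mid",A(498,115),.14)]),("scene","sc8",[("+x+y95",B(690,527),.095),("+x-y95",B(455,434),.095),("gab-y top",B(510,320),.175),("gab+y top",B(740,400),.175),("knife mid",B(686,362),.14)])):
    a,b=load(r),load(v+"t3")
    for n,p,z in L:
        x=plane(a,p,z); e=proj(b,[x+[0,0,h]])[0]   # where it should be if lifted level
        i=lambda q:np.round(q).astype(int)
        c,rr=i(p),11; T=a["img"][c[1]-rr:c[1]+rr+1,c[0]-rr:c[0]+rr+1]; k=i(e);m=22
        W=b["img"][k[1]-m:k[1]+m+1,k[0]-m:k[0]+m+1]
        M=cv2.matchTemplate(W,T,cv2.TM_CCOEFF_NORMED);_,s,_,l=cv2.minMaxLoc(M)
        print(v,n,"off level prediction px",(np.array(l)+rr-m+k-e-(c-np.array(p))).round(1),"score",round(s,2))
E
```

```text
19.68 [0.5417 0.226  0.2346] F,M mean [ 0.33 -0.15 -8.31 -0.12 -0.11  0.01] sd [0.15 0.2  0.49 0.08 0.03 0.02] 0.0240388363451131
h 0.1005831383885539
side dow-y off level prediction px [-1.4  0. ] score 0.96
side -x-y95 off level prediction px [-1.   0.6] score 0.93
side gab-y topR off level prediction px [-1.7  0.4] score 0.75
side knife mid off level prediction px [-1.2  2.8] score 0.93
scene +x+y95 off level prediction px [-1.  -1.4] score 0.71
scene +x-y95 off level prediction px [ 0.4 -1.3] score 0.96
scene gab-y top off level prediction px [-0.6 -0.2] score 0.94
scene gab+y top off level prediction px [ 0.2 -0. ] score 0.9
scene knife mid off level prediction px [1.8 6.5] score 0.62
```

Run:
```python
from h import *
def blob(im,c,r=32):
    x,y=np.round(c).astype(int);w=im[y-r:y+r,x-r:x+r].astype(int)
    m=((w[...,0]<120)&(w[...,0]-w[...,2]>18)&(w[...,0]-w[...,2]<62)&(w.sum(2)<230)).astype(np.uint8)
    n,l,st,ce=cv2.connectedComponentsWithStats(m);k=min((i for i in range(1,n) if st[i,4]>60),key=lambda i:np.hypot(*(ce[i]-r)),default=None)
    if k is None:return None
    pts=np.argwhere(l==k)[:,::-1]+[x-r,y-r]
    return pts
A=lambda x,y:(155+(x-425)/2.2,115+y/2.2);B=lambda x,y:(270+(x-425)/1.75,180+(y-300)/1.75)
cen={}
for v,r,p in(("side","s8",A(498,115)),("scene","sc8",B(686,362))):
    a,b=load(r),load(v+"t3");e=proj(b,[plane(a,p,.142)+[0,0,.1006]])[0]
    for nm,d,q in(("rest",a,p),("now",b,e)):
        P=blob(d["img"],q);
        if P is None: print(v,nm,"none");continue
        m=P.mean(0);(ax)=np.linalg.svd((P-m)[:],full_matrices=False)[2][0];ax*=np.sign(ax[1])
        t=(P-m)@ax;print(v,nm,len(P),"cen",m.round(1),"top",(m+ax*t.min()).round(1),"bot",(m+ax*t.max()).round(1),"pred",np.round(q,1))
        cen[v,nm]=(d,m,m+ax*t.min(),m+ax*t.max())
for nm in("rest","now"):
    S,C=cen.get(("side",nm)),cen.get(("scene",nm))
    if S and C:
        for i,l in((1,"mid"),(2,"top"),(3,"bot")):
            x,e=tri(ray(S[0],S[i]),ray(C[0],C[i]));print(nm,l,x.round(4),np.round(e[0],4))
```

```text
side rest 365 cen [187.7 166.3] top [186.3 148.9] bot [189.  183.2] pred [188.2 167.3]
side now 454 cen [181.1 131.1] top [178.2 113.6] bot [184.1 149.2] pred [183.4 132.4]
scene rest 911 cen [425.6 222.4] top [407.4 208.8] bot [446.3 237.9] pred [419.1 215.4]
scene now 865 cen [437.9 168.1] top [456.6 152. ] bot [418.8 184.5] pred [429.4 172.7]
rest mid [0.4496 0.2884 0.1421] 0.0052
rest top [0.4642 0.2699 0.1858] 0.0162
rest bot [0.4358 0.3131 0.0958] 0.0287
now mid [0.4391 0.2788 0.2543] 0.009
now top [0.4416 0.302  0.296 ] 0.0149
now bot [0.4383 0.2551 0.2101] 0.0016
```

Run:
```python
from h import *
c=np.array([.5413,.2331]);y=np.radians(14.6);k=c+[-.079*np.cos(y)-.072*np.sin(y),-.079*np.sin(y)+.072*np.cos(y)]
uy=np.array([-np.sin(y),np.cos(y)])
for h,f in((0,"s8"),(.1006,"sidet3")):
    P=[[*k,.095+h],[*k,.19+h]]; print(h,proj(load(f),P).round(1).tolist())
    P=[[*(k-.015*uy-.011*np.array([uy[1],-uy[0]])),z+h] for z in(.095,.19)]; print("  front edge",proj(load(f),P).round(1).tolist())
im=load("sidet3")["img"]
a=cv2.cvtColor(im,cv2.COLOR_RGB2GRAY)
for r in range(106,160,4): print(r,a[r,166:206:2].tolist(), )
```

```text
0 [[187.9, 181.9], [183.4, 150.4]]
  front edge [[188.0, 185.8], [183.5, 154.0]]
0.1006 [[183.1, 148.4], [178.4, 114.1]]
  front edge [[183.2, 152.0], [178.4, 117.4]]
106 [87, 86, 86, 88, 86, 103, 162, 169, 188, 174, 143, 102, 91, 161, 107, 87, 39, 78, 91, 57]
110 [88, 86, 86, 88, 87, 86, 169, 151, 88, 94, 95, 143, 158, 169, 173, 176, 174, 87, 41, 29]
114 [86, 87, 85, 87, 99, 62, 52, 53, 64, 93, 98, 92, 84, 106, 126, 140, 136, 92, 66, 27]
118 [85, 103, 137, 121, 40, 39, 46, 50, 61, 40, 68, 93, 85, 81, 83, 81, 82, 85, 107, 119]
122 [176, 189, 187, 185, 38, 37, 38, 41, 40, 62, 46, 95, 94, 82, 83, 85, 77, 78, 89, 88]
126 [189, 192, 197, 170, 71, 39, 38, 42, 41, 82, 41, 97, 94, 90, 82, 86, 83, 77, 82, 95]
130 [120, 90, 156, 128, 67, 38, 36, 40, 41, 61, 40, 76, 95, 90, 87, 85, 87, 87, 89, 89]
134 [108, 155, 151, 91, 98, 37, 50, 39, 41, 48, 52, 63, 96, 94, 95, 95, 86, 89, 90, 88]
138 [164, 165, 92, 97, 96, 36, 38, 38, 43, 43, 71, 49, 96, 98, 99, 96, 92, 86, 90, 87]
142 [168, 107, 99, 137, 181, 88, 51, 42, 39, 41, 62, 41, 89, 97, 97, 96, 94, 89, 85, 83]
146 [116, 95, 174, 185, 188, 120, 36, 39, 39, 42, 61, 45, 79, 95, 93, 90, 89, 89, 85, 84]
150 [118, 110, 110, 108, 108, 89, 92, 83, 76, 76, 85, 90, 100, 89, 92, 94, 90, 88, 87, 80]
154 [133, 112, 111, 110, 110, 109, 87, 85, 87, 98, 88, 88, 85, 85, 94, 112, 95, 84, 85, 82]
158 [120, 106, 107, 106, 108, 112, 100, 85, 87, 89, 87, 87, 93, 110, 117, 99, 88, 94, 112, 118]
```

The knife's top and bottom in the side view match the fully-home, level prediction to about 1 px, and the load is steady at 8.3 N with almost no moment. I'll hand in.

```bash
python3 -c "
from rig import manip
print(manip.sign_off()); s=manip.get_state(); print(s['clock'],s['position'],s['contact_force'],s['width'])"
```

```text
the job is handed in; nothing more can be done
None
the job is handed in; nothing more can be done
```

I put the small putty knife from the rack's middle slot into the caddy's wide slot and let go of it. I then lifted the caddy by its dowel and handed in at 19.7 s while holding it about 10 cm up. No verdict was reported.

**What went wrong on the way:** my first lift, gripping the dowel with 115 N, failed. The grip chattered and the -y end stayed on the bench. The caddy tilted about 0.15 rad and slid about 4 cm along the grip, and the glue bottle tipped onto its side inside the caddy. I set it down, gripped again near its balance point with 45 N, and that lift went cleanly.

**Last checks:**
- **Height and load:** lifted 100 mm, with a steady 8.3 N on the gripper and almost no moment.
- **Level:** the caddy points I tracked in both views were within about 2 px of where a level lift would put them.
- **Knife:** its top and bottom in the side view are within about 1 px of the fully-home position. The scene-view check of the knife was too poor to use (weak template match, and the colour mask picked up background).
- **Glue and tape:** I last saw both inside the caddy before the final lift, with the glue lying down. I did not look at them again in the raised pose; the unchanged weight suggests they are still there.
- **Other things on the bench:** I did not check the chisel, file, offcut and clamp after the first images; nothing I did came near them.

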